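# Close, pin and hold a thin-film contact jig

## Robot

A 7-joint arm with a two-finger parallel gripper is mounted at the origin on the work surface. World frame = base frame: x ahead of the robot, y to its left, z up, the work surface at z = 0. Lengths are in m, angles in degrees, forces in N, time in s.
With the tool pointing down it reaches from about 0.35 to 0.9 m from the base axis. Payload 7.2 kg.
Tool frame: the origin (TCP) lies midway between the tips of the shut fingers; the grasp point (between the pads) lies env.tcp_to_grasp behind it (env.tcp_to_grasp is the distance from the TCP to the grasp point, in m); z points along the fingers, y is the line along which they close (so a half turn about z gives the same grasp; the last joint's range is limited). The gripper opens to 85 mm and grips with 20 to 120 N. Pads are 22 mm wide; open, the fingers measure 114 mm over their backs; the gripper's body (76 mm by 85 mm) begins 54 mm behind the grasp point. The pads swing forward as they close: fully open they stand 13 mm farther back than shut.
Start: joints at [-79.366, 23.554, -0.728, 91.456, 0.321, 64.991, -4.71], TCP at [0.157, 0.605, 0.206] pointing down, gripper open.
Joint ranges: [-169.25, 169.25], [-16.82, 113.86], [-84.01, 82.57], [7.8, 145.47], [-59.2, 239.2], [7.22, 106.19], [-163.78, 163.78]. Speed limits (degrees/s): [136.94, 136.94, 172.46, 172.46, 180, 180, 180].

## Interface

Orientations are given as a 3x3 rotation matrix whose columns are the frame's x, y, z axes.
In Python, from rig import env, eyes gives the robot as it stands (env), with the cameras (eyes).
- The arm moves only by the tool pendant, called after "Request:" by a JSON object that holds its "op" and its "data", one argument or row to a line. Schema: {"type":"object","properties":{"moves":{"type":"array","items":{"type":"object","properties":{"rx":{"type":"number"},"ry":{"type":"number"},"rz":{"type":"number"},"tx":{"type":"number"},"ty":{"type":"number"},"tz":{"type":"number"},"finger_gap":{"type":"number"}},"additionalProperties":false,"required":["finger_gap"]},"minItems":1,"maxItems":20},"force":{"type":"number"},"only":{"type":"string"},"quiet":{"type":"boolean"},"lines":{"type":"string"}},"required":["moves"],"additionalProperties":false}. moves is a list of rows, 1 to 20 of them, each an object with the fields rx, ry, rz (a rotation vector in units of 4 degrees), tx, ty, tz (the shift in units of 20 mm), finger_gap (the opening from 0.0 (shut) to 1.0 (fully open)); a field left out counts as zero (the opening has to be given); each row is the pose to reach, as a shift and turn from the pose commanded when the call began, along the tool's axes at that moment; what a row does not reach only later rows make up. A row lasts 1/12 s, in which the tool goes at most 0.0417 m and 7.16 degrees, less where a joint would pass 70% of its speed; a pose out of reach is approached as far as the arm can. The fingers move at their own pace and stop on an object; force is the grip in N (left out, the last holds). Time passes only in rows, so rows that do not move let the fingers close. The tool returns the time, the measured TCP pose, the force, the opening and the grip force at its end. only (a regular expression) keeps the lines of the reply that match it, lines (a string "A,B") keeps lines A to B, and quiet returns only ok. Input that does not fit is refused with a message, and nothing moves.
- env.get_obs(): the state, without advancing time (a new reading comes with each control period).
- eyes.capture(name): name is "scene" or "top" or "wrist"; returns the picture (384x512x3 uint8, blue, green, red); there is no depth.
- eyes.get_calibration(name): a dict with "K" (3x3 intrinsics, pixels), "view" (4x4, takes a point from world to camera coordinates). Camera axes: x right, y down, z forward; pixel columns grow to the right and rows downward; lengths in m; the calibration is good to about 2 mm. A picture is of the moment at which its call begins: read the wrist's pose just before it. get_calibration takes no time and is no camera call; for the wrist camera it gives the pose at the moment of the call.
- env.sign_off(): hands the job in; it is judged then, once.
The state is a dict: "t": time; "qpos": joint angles; "joint_velocities": joint speeds; "joint_efforts": joint torques, N m; "tcp_pos": TCP position; "orientation": TCP orientation; "force": force on the tool from outside, world axes, zero at the start; "moment": the same for the moment, N m; "width": opening from 0.0 (shut) to 1.0 (fully open); "grasp_force": force on a finger pad.
Only numpy, scipy, OpenCV 4.12 (cv2) and the standard library are available. Lean on these libraries where they do the work, as an engineer would, in place of code of your own. Each camera call takes 0.05 s, during which the arm holds its last target. There are 200 camera calls.

## Task

Swing the jig's hinged leaf down over the sample, take the round-knobbed pin from the stand and push it down through the leaf's hole into the hole of the base until its collar seats on the leaf. Then keep pressing down so that the leaf stays fully shut against the sprung sample nest, and finish while holding it pressed like that, without letting go. Leave the T-handled pin, the sample box, the tweezers and the lens alone.

Things in the scene. Friction and masses are not known exactly. Their poses are not given: they have to be found in the camera images.
- jig: Contact jig fixed to the bench: aluminium base block 160 x 130 x 30 mm, a sample carrier in its sprung nest, a hinged leaf on top. Origin: centre of its underside, z up, x from the front end (pin hole) to the hinge end. Hinge axis along its y at x = +65, z = 38 mm; base pin hole at x = -60, y = 0.
- leaf (a joint): Leaf angle, rad: 0 = fully shut (hard stop), 1.57 = upright, stop at 1.85. Starts at 1.35 to 1.75 and stays (hinge friction 0.08 N m); pushed over from its back it sinks by its weight below about 0.9 and comes to rest near 0.06 on the sprung nest, its front some 8 mm up. About 3 to 4 N down at the pin hole presses it to 0.025, 4 to 6 N to 0. Let go, it springs up to 0.06.
- leaf_hole (a point): Centre of the leaf's pin hole at its upper face, 125 mm from the hinge axis; 14 mm wide, 1.5 mm chamfer, through the 12 mm leaf. z axis square to the leaf, along the hole.
- leaf_hinge (a point): Point on the hinge axis, mid-width of the leaf, 38 mm above the bench; moves only with the jig.
- jig_hole (a point): Centre of the mouth of the base's pin hole, in its top face 30 mm above the bench; 14 mm wide, 1.5 mm chamfer, through (30 mm deep). The leaf's hole lies above it when the leaf is down.
- pin: Steel jig pin, 70 mm long, 90 g, upright and loose in the stand. Origin at the end of its tip, z up the pin. Shank 12 mm wide, z 0 to 34, with a 5 mm tapered nose (6 mm wide end); collar 24 mm wide, z 34 to 38, its underside seats on the leaf or stand; neck 10 mm wide, z 38 to 52; round aluminium knob 28 mm wide, z 52 to 70, to grip.
- t_pin: Pin with the same shank, collar and neck in the other hole of the stand, but with a crossbar 54 x 14 x 14 mm (long along its y) in place of the round knob. Origin at its tip's end. Leave it alone.
- pin_stand: Black block fixed to the bench, 55 x 150 x 40 mm, long along its y, with upright 14 mm holes at y = -45 and +45 mm; the two pins stand in them, tips 6 mm above the bench, either way round. Origin: centre of its underside.
- sample_box: Closed flat plastic box 80 x 56 x 21 mm, white with a clear lid, loose. Origin at the centre of its underside. Leave it alone.
- objective: Microscope objective lens, steel, 30 mm wide, 40 mm high, standing loose. Origin at the centre of its underside. Leave it alone.
- tweezers: Steel tweezers, about 125 mm long, 20 mm wide, 6 mm high, lying loose. Origin near the middle on the bench. Leave them alone.
- leaf_tab (a point): Middle of the free end of the lift tab, the leaf's far end, 156 mm from the hinge axis (tab 40 wide, 6 thick, 11 mm long). The leaf is an aluminium frame with a green probe card in it, 110 mm wide, 12 mm thick, 0.35 kg, mid-plane through the hinge axis, 145 mm long without the tab. Shut, its top is 44 and its underside 32 mm above the bench.
- sample: Black sample carrier with a green glass sample on it, 56 x 48 x 6 mm lying loose in the jig's sprung nest (2 mm play), top about 28 mm above the bench; it stays there under the leaf. Origin: centre of its underside.

How it is judged (in metres and radians):
On the way, in this order (a step that is already met when the one before it is completed fails the run):
1. the leaf is swung down onto the sample in its sprung nest (value of joint leaf below 0.12 rad), for 0.1 s.
2. the round-knobbed pin is through the leaf and in the hole of the base (z of pin in the frame of jig below 0.025 m and horizontal distance between pin and jig_hole below 0.005 m and value of joint leaf below 0.12 rad), for 0.1 s.
At the end, for the whole second after the job is handed in: Still pressing at the end: leaf within 0.025 rad of shut (3 mm at the pin); pin through both holes, tip within 15 mm of the bench (15 mm into the base), 4 mm of the hole's centre, 0.12 rad of upright; pin or hand bears on the leaf with over 2 N (value of joint leaf below 0.025 rad and z of pin in the frame of jig below 0.015 m and horizontal distance between pin and jig_hole below 0.004 m and angle between the z axis of pin and the z axis of jig, either way round below 0.12 rad and contact force between any of pin, the arm, the fingers and leaf above 2 N and (contact force between any of the arm, the fingers and pin above 1 N or contact force between any of the arm, the fingers and leaf above 1 N)); the arm keeps its last pose, push and grip.
It fails at once if the T-handled pin is moved by more than 15 mm (distance of t_pin from where it was at the start of the episode above 0.015 m).
It fails at once if the sample box is moved by more than 20 mm (distance of sample_box from where it was at the start of the episode above 0.02 m).
It fails at once if the lens is moved by more than 20 mm (distance of objective from where it was at the start of the episode above 0.02 m).
It fails at once if the tweezers are moved by more than 20 mm (distance of tweezers from where it was at the start of the episode above 0.02 m).
It also fails if it takes over 48 s, if anything falls off the work surface, if the arm or the gripper's body presses on something with over 40 N, if the wrist force passes 120 N, or if a joint passes its speed limit or range.

## Working session

There is one attempt and no reset: what is moved stays moved. The work goes in short steps, Python scripts to look and compute and a tool call to move; the robot and the scene stay as the last step left them, time stands still between calls to the robot, and variables do not carry over. Pictures are saved under pics/ and viewed, at most 10 in all, crops included, and the job is handed in when it is done.

```bash
ls; mkdir -p pics; python3 - <<'E'
from rig import env, eyes
import cv2
o=env.get_obs();print(o,env.tcp_to_grasp)
for n in("scene","top"):
    c=eyes.get_calibration(n);print(n,c["K"],c["view"])
    cv2.imwrite(f"pics/{n}0.png",cv2.resize(eyes.capture(n),(800,600),interpolation=cv2.INTER_CUBIC))
E
```

```text
pics
rig.py
{'t': 0.0, 'qpos': array([-79.36504376,  23.60159485,  -0.72892481,  91.50634804,
         0.32258563,  64.99085197,  -4.71083168]), 'joint_velocities': array([ 0.00058615, -0.00021208,  0.06663103, -0.00017665,  0.07365167,
        0.10083724,  0.09768659]), 'joint_efforts': array([ 1.41914865e-03, -6.00629282e+01,  6.82636108e-01, -2.99410129e+01,
        1.38118476e-02,  1.08724373e-02, -7.23821898e-06]), 'tcp_pos': array([0.15684425, 0.60441734, 0.20531949]), 'orientation': array([[-9.67968424e-01,  2.51071802e-01, -2.83586588e-04],
       [ 2.51071921e-01,  9.67967003e-01, -1.66454846e-03],
       [-1.43418722e-04, -1.68243098e-03, -9.99998574e-01]]), 'force': array([0.13971703, 0.80269588, 0.48382844]), 'moment': array([ 0.02268116,  0.00840573, -0.01187384]), 'grasp_force': 0.0, 'width': 1.0028164284085623} 0.0187
scene [[386.49996764   0.         252.89342603]
 [  0.         386.49996764 190.38686235]
 [  0.           0.           1.        ]] [[ 0.6372145   0.77065933 -0.0064709  -0.3273433 ]
 [ 0.5013396  -0.42087702 -0.75599017 -0.23075098]
 [-0.58533433  0.47848378 -0.65455098  1.15755043]
 [ 0.          0.          0.          1.        ]]
top [[348.82657473   0.         254.41202068]
 [  0.         348.82657473 183.28828397]
 [  0.           0.           1.        ]] [[-0.20555259 -0.97862512 -0.00640421  0.06861098]
 [-0.9517274   0.20141864 -0.23161495  0.54816499]
 [ 0.22795413 -0.04151399 -0.97278646  0.81272098]
 [ 0.          0.          0.          1.        ]]
```

View pics/scene0.png

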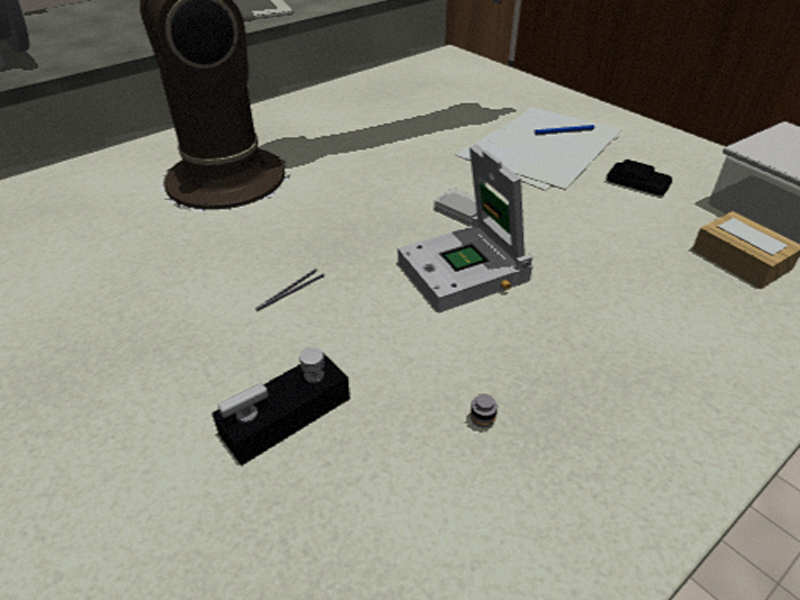

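View pics/top0.png

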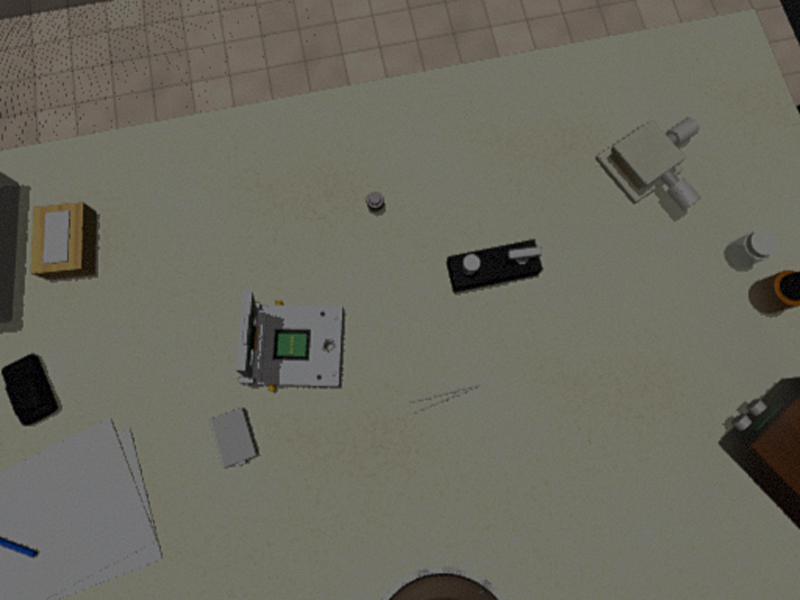

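```bash
python3 - <<'E'
from rig import env, eyes
import cv2,numpy as np
def tile(im,x,y,w,h,s):
    t=cv2.resize(im[y:y+h,x:x+w],None,fx=s,fy=s,interpolation=cv2.INTER_CUBIC)
    for i in range(0,w,10):
        cv2.line(t,(i*s,0),(i*s,8 if i%50 else 16),(0,0,255),1)
    for i in range(0,h,10):
        cv2.line(t,(0,i*s),(8 if i%50 else 16,i*s),(0,0,255),1)
    return t
s=eyes.capture("scene");t=eyes.capture("top")
cv2.imwrite("pics/a.png",np.hstack([tile(s,250,85,100,120,4),tile(s,130,200,100,120,4)]))
cv2.imwrite("pics/b.png",np.hstack([tile(t,150,180,80,80,5),tile(t,280,145,80,80,5)]))
E
```

```text
(no output)
```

View pics/a.png

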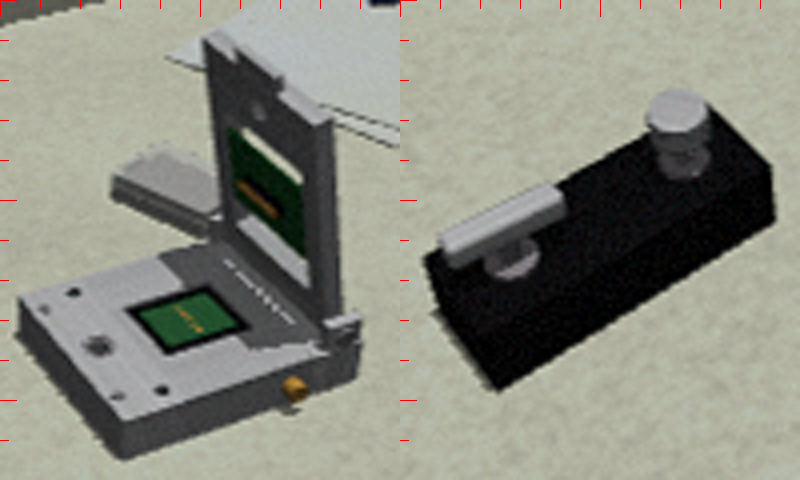

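View pics/b.png

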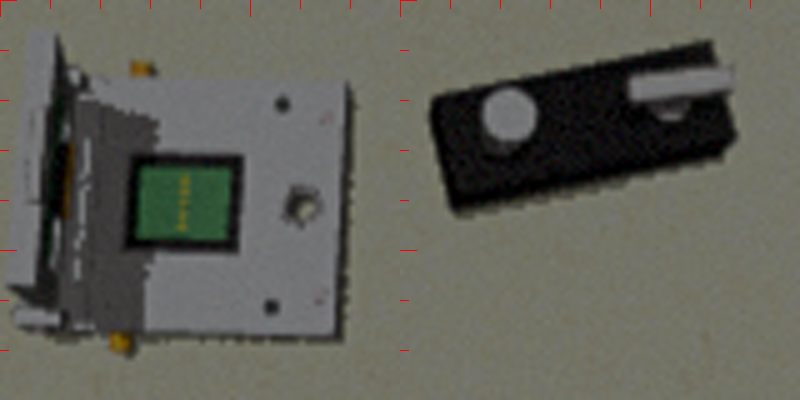

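```bash
cat >h.py <<'E'
from rig import env, eyes
import numpy as np
from scipy.optimize import least_squares
C={n:eyes.get_calibration(n) for n in("scene","top")}
def proj(n,p):
    c=C[n];q=(c["view"]@np.append(p,1))[:3];q=c["K"]@q;return q[:2]/q[2]
def jig(v,p):
    c,s=np.cos(v[2]),np.sin(v[2]);return np.array([v[0]+c*p[0]-s*p[1],v[1]+s*p[0]+c*p[1],p[2]])
def leaf(v,l,y,z):
    a=v[3];return jig(v,[.065-l*np.cos(a)+z*np.sin(a),y,.038+l*np.sin(a)+z*np.cos(a)])
E
python3 - <<'E'
from h import *
S=lambda x,y:(x/4+250,y/4+85)
T=lambda x,y:(x/5+150,y/5+180)
ob=[("scene",(-.06,0,.03),S(98,345)),("scene",(-.08,.065,.03),S(20,298)),("scene",(-.08,-.065,.03),S(122,418)),
("top",(-.06,0,.03),T(302,206)),("top",(-.08,.065,.03),T(338,335)),("top",(-.08,-.065,.03),T(347,84))]
lo=[("scene",(.125,0,-.006),S(258,112)),("scene",(.145,.055,-.006),S(205,40)),("scene",(.145,-.055,-.006),S(332,120))]
def f(v): return np.concatenate([proj(n,jig(v,p))-u for n,p,u in ob]+[proj(n,leaf(v,*p))-u for n,p,u in lo])
# try both signs: init from ray
best=min((least_squares(f,[.4,.2,y,1.5],loss='soft_l1') for y in np.arange(-3,3.2,.7)),key=lambda r:r.cost)
print(best.x,np.degrees(best.x[2:]),best.fun.reshape(-1,2).round(1))
v=best.x;print("hole",jig(v,(-.06,0,.03)),"hinge",jig(v,(.065,0,.038)))
g=lambda p:np.concatenate([proj("scene",[*p,.076])-(199.5,227.5),proj("top",[*p,.076])-(302,167.8)])
r=least_squares(g,[.5,0]);print("pin",r.x,r.fun)
g=lambda p:np.concatenate([proj("scene",p)-(199.5,227.5),proj("top",p)-(302,167.8)])
r=least_squares(g,[.5,0,.07]);print("pin",r.x,r.fun)
# ray-plane of misc
def rp(n,u,z): return least_squares(lambda p:proj(n,[*p,z])-u,[.5,0]).x
for nm,u,z in[("lens",(375*.64,199*.64),.04),("box",(235*.64,438*.64),.02),("twz",(445*.64,398*.64),0),("tw1",(410*.64,405*.64),0),("tpin",(680/5-80+280,83/5+145),.076),("tA",(630/5+200,88/5+145),.076),("tB",(733/5+200,80/5+145),.076)]:print(nm,rp("top",u,z))
E
```

```text
[0.50180219 0.14268671 1.33309009 1.39888209] [76.38043607 80.15003968] [[-0.7 -0.1]
 [-1.4 -1. ]
 [-0.7  0.6]
 [-0.8 -1.1]
 [-1.6 -0.8]
 [-0.6 -1.4]
 [ 0.6 -1.4]
 [-0.  -2. ]
 [-3.5  0.4]]
hole [0.48767375 0.08437387 0.03      ] hinge [0.517108   0.20585896 0.038     ]
pin [ 0.56494624 -0.16862727] [-0.88094521 -0.48801696 -0.91365905 -0.89554905]
pin [ 0.56420495 -0.16826892  0.07370585] [-0.81757674  0.07204805 -1.09576266 -0.33637943]
lens [ 0.7157183  -0.04085494]
box [0.37180059 0.25616779]
twz [ 0.36417332 -0.0864379 ]
tw1 [ 0.3650152  -0.02755028]
tpin [ 0.56023796 -0.2577125 ]
tA [ 0.56290741 -0.23248486]
tB [ 0.55623843 -0.28416083]
```

Units first: shifts go in units of 20 mm and turns go in units of 4 degrees. So -0.447 m is -22.35, -0.23 m is -11.5.

Request:
{"op": "pendant", "data": {
  "moves": [
    {"tx": -6,"ty": -3,"finger_gap": 0},
    {"tx": -22.35,"ty": -11.5,"finger_gap": 0},
    {"tx": -22.35,"ty": -11.5,"finger_gap": 0},
    {"tx": -22.35,"ty": -11.5,"finger_gap": 0},
    {"tx": -22.35,"ty": -11.5,"finger_gap": 0},
    {"tx": -22.35,"ty": -11.5,"finger_gap": 0},
    {"tx": -22.35,"ty": -11.5,"finger_gap": 0},
    {"tx": -22.35,"ty": -11.5,"finger_gap": 0},
    {"tx": -22.35,"ty": -11.5,"finger_gap": 0},
    {"tx": -22.35,"ty": -11.5,"finger_gap": 0},
    {"tx": -22.35,"ty": -11.5,"tz": 2,"finger_gap": 0},
    {"tx": -22.35,"ty": -11.5,"tz": 3.75,"finger_gap": 0},
    {"tx": -22.35,"ty": -11.5,"tz": 3.75,"finger_gap": 0},
    {"tx": -22.35,"ty": -11.5,"tz": 3.75,"finger_gap": 0},
    {"tx": -22.35,"ty": -11.5,"tz": 3.75,"finger_gap": 0},
    {"tx": -22.35,"ty": -11.5,"tz": 3.75,"finger_gap": 0}
  ]
}}

```text
t: 1.53
tcp_pos: [0.5316, 0.2709, 0.1315]
orientation: [[-0.968, 0.251, -0.0], [0.251, 0.968, 0.001], [0.0, 0.0, -1.0]]
force: [-0.2, 1.1, 0.5]
width: 0.002
grasp_force: 0.0
```

Request:
{"op": "pendant", "data": {
  "moves": [
    {"ty": -1,"finger_gap": 0},
    {"ty": -2,"finger_gap": 0},
    {"ty": -2.75,"finger_gap": 0},
    {"ty": -3.5,"finger_gap": 0},
    {"ty": -4.25,"finger_gap": 0},
    {"ty": -5,"finger_gap": 0},
    {"ty": -5.75,"finger_gap": 0},
    {"ty": -6.5,"finger_gap": 0},
    {"ty": -7.25,"finger_gap": 0},
    {"ty": -8,"finger_gap": 0},
    {"ty": -8.5,"finger_gap": 0},
    {"ty": -8.5,"finger_gap": 0},
    {"ty": -8.5,"finger_gap": 0}
  ]
}}

```text
t: 2.62
tcp_pos: [0.4893, 0.1052, 0.1313]
orientation: [[-0.968, 0.252, 0.0], [0.252, 0.968, 0.0], [-0.0, 0.0, -1.0]]
force: [-0.4, 0.4, 0.3]
width: 0.002
grasp_force: 0.0
```

```bash
python3 - <<'E'
from rig import env, eyes
import cv2,numpy as np
s=eyes.capture("scene")
cv2.imwrite("pics/c.png",cv2.resize(s[60:260,120:380],None,fx=3,fy=3))
E
```

```text
(no output)
```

View pics/c.png

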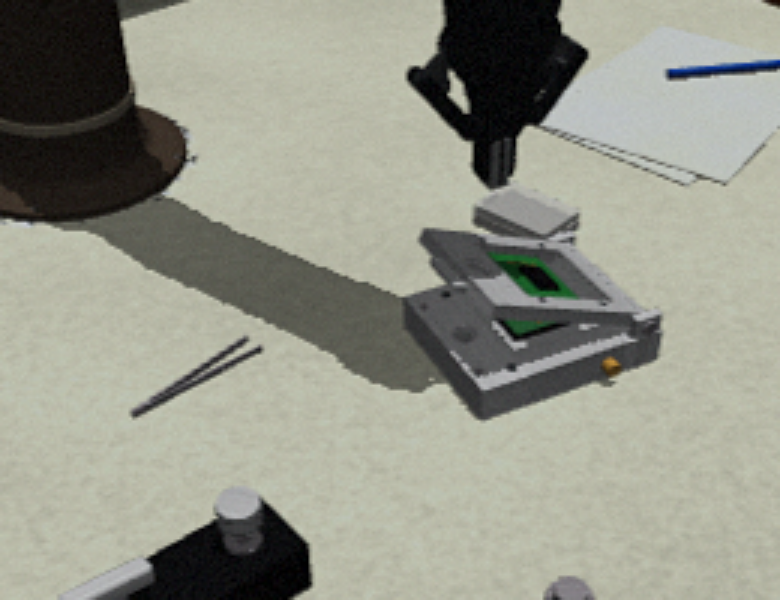

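To row units: -0.246 m is -12.3, -0.142 m is -7.1.

Request:
{"op": "pendant", "data": {
  "moves": [
    {"tx": -7.1,"ty": -12.3,"finger_gap": 0.6},
    {"tx": -7.1,"ty": -12.3,"finger_gap": 0.6},
    {"tx": -7.1,"ty": -12.3,"finger_gap": 0.6},
    {"tx": -7.1,"ty": -12.3,"finger_gap": 0.6},
    {"tx": -7.1,"ty": -12.3,"finger_gap": 0.6},
    {"tx": -7.1,"ty": -12.3,"finger_gap": 0.6},
    {"tx": -7.1,"ty": -12.3,"finger_gap": 0.6},
    {"tx": -7.1,"ty": -12.3,"finger_gap": 0.6},
    {"tx": -7.1,"ty": -12.3,"finger_gap": 0.6},
    {"tx": -7.1,"ty": -12.3,"finger_gap": 0.6},
    {"tx": -7.1,"ty": -12.3,"finger_gap": 0.6},
    {"tx": -7.1,"ty": -12.3,"finger_gap": 0.6}
  ]
}}

```text
t: 3.67
tcp_pos: [0.5651, -0.166, 0.1311]
orientation: [[-0.969, 0.248, -0.0], [0.248, 0.969, 0.001], [0.0, 0.001, -1.0]]
force: [0.5, 0.5, 0.3]
width: 0.599
grasp_force: 0.0
```

```bash
python3 - <<'E'
from rig import env, eyes
import cv2,numpy as np
s=eyes.capture("scene");t=eyes.capture("top")
c=eyes.get_calibration("wrist");w=eyes.capture("wrist");print(c)
np.save("w.npy",w)
# predicted pin knob px
p=np.array([.565,-.1685,.076,1]);q=c["K"]@(c["view"]@p)[:3];print(q/q[2])
A=cv2.resize(s[85:205,250:350],(400,480),interpolation=cv2.INTER_CUBIC)
B=cv2.resize(t[180:260,150:230],(400,400),interpolation=cv2.INTER_CUBIC)
m=np.zeros((600,800,3),np.uint8);m[:480,:400]=A;m[:300,400:]=cv2.resize(w,(400,300));m[300:,400:]=B[50:350]
cv2.imwrite("pics/d.png",m)
E
```

```text
{'K': array([[282.43368988,   0.        , 248.90383594],
       [  0.        , 282.43368988, 187.42331992],
       [  0.        ,   0.        ,   1.        ]]), 'view': array([[ 0.24845211,  0.96864346,  0.00118164,  0.02254684],
       [ 0.92172133, -0.23679155,  0.30718   , -0.57716072],
       [ 0.2978277 , -0.07523038, -0.9516507 ,  0.12787159],
       [ 0.        ,  0.        ,  0.        ,  1.        ]])}
[248.65981058 195.61213983   1.        ]
```

View pics/d.png

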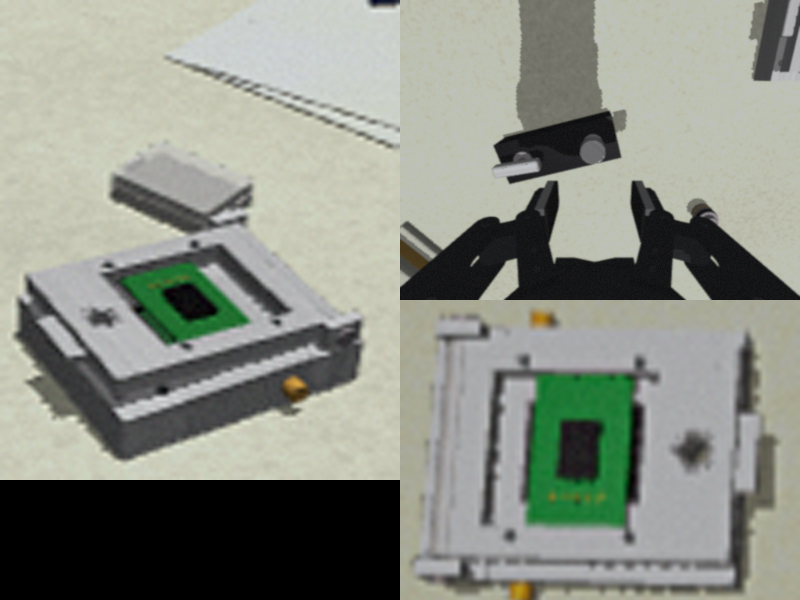

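```bash
python3 - <<'E'
from h import *
import cv2
w=np.load("w.npy");s=eyes.capture("scene");t=eyes.capture("top")
f=lambda im,x,y,n,k:cv2.resize(im[y:y+n,x:x+n],None,fx=k,fy=k,interpolation=cv2.INTER_CUBIC)
cv2.imwrite("pics/e.png",np.hstack([f(w,220,165,50,8),f(t,277,143,50,8)]))
print(proj("top",[.565,-.1685,.076]),proj("scene",[.565,-.1685,.076]))
g=lambda p:np.concatenate([proj("scene",[*p,.0515])-(275.25,164.25),proj("top",[*p,.0515])-(208.4,220)])
r=least_squares(g,[.5,0]);print("leafhole",r.x,r.fun)
E
```

```text
[301.03188426 166.89439792] [198.69478954 226.99566731]
leafhole [0.48768667 0.08578187] [-0.73666714 -0.80017187 -0.45069803 -0.88829252]
```

View pics/e.png

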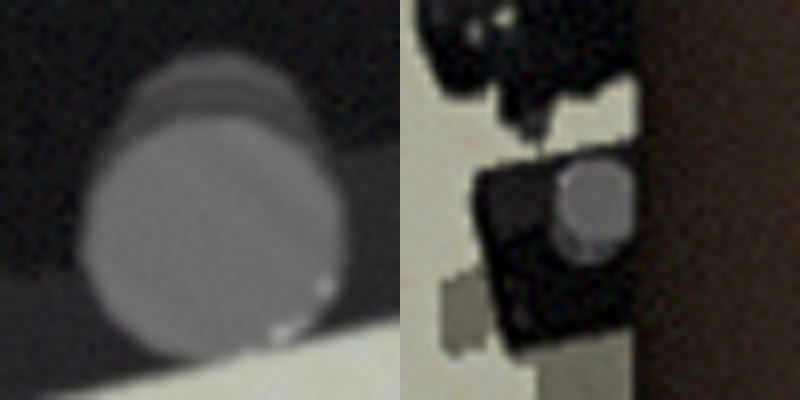

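```bash
python3 - <<'E'
from rig import env, eyes
import numpy as np
o=env.get_obs();R=o["orientation"];d=np.array([.5645,-.17,.0495])-o["tcp_pos"];print(o["tcp_pos"],R.T@d)
E
```

```text
[ 0.56498032 -0.16753439  0.13133076] [-0.00013901 -0.00252526  0.08183023]
```

Request:
{"op": "pendant", "data": {
  "moves": [
    {"ty": -0.125,"tz": 1.5,"finger_gap": 0.6},
    {"ty": -0.125,"tz": 3,"finger_gap": 0.6},
    {"ty": -0.125,"tz": 3.9,"finger_gap": 0.6},
    {"ty": -0.125,"tz": 4.3,"finger_gap": 0.6},
    {"ty": -0.125,"tz": 4.3,"finger_gap": 0.6},
    {"ty": -0.125,"tz": 4.3,"finger_gap": 0.6},
    {"ty": -0.125,"tz": 4.3,"finger_gap": 0.6},
    {"ty": -0.125,"tz": 4.3,"finger_gap": 0},
    {"ty": -0.125,"tz": 4.3,"finger_gap": 0},
    {"ty": -0.125,"tz": 4.3,"finger_gap": 0},
    {"ty": -0.125,"tz": 4.3,"finger_gap": 0},
    {"ty": -0.125,"tz": 4.3,"finger_gap": 0},
    {"ty": -0.125,"tz": 4.3,"finger_gap": 0},
    {"ty": -0.125,"tz": 4.3,"finger_gap": 0}
  ],
  "force": 70
}}

```text
t: 5.08
tcp_pos: [0.5654, -0.1708, 0.0468]
orientation: [[-0.968, 0.251, 0.003], [0.251, 0.968, -0.0], [-0.003, 0.0, -1.0]]
force: [-0.6, 0.9, 6.0]
width: 0.275
grasp_force: 68.4
```

To row units: -0.11 m is -5.5, -0.09 m is -4.5.

Request:
{"op": "pendant", "data": {
  "moves": [
    {"tz": -0.75,"finger_gap": 0},
    {"tz": -1.5,"finger_gap": 0},
    {"tz": -3,"finger_gap": 0},
    {"tz": -4.5,"finger_gap": 0},
    {"tz": -5.5,"finger_gap": 0},
    {"tz": -5.5,"finger_gap": 0},
    {"tz": -5.5,"finger_gap": 0}
  ]
}}

```text
t: 5.67
tcp_pos: [0.565, -0.1708, 0.1568]
orientation: [[-0.968, 0.251, 0.003], [0.251, 0.968, -0.0], [-0.003, 0.001, -1.0]]
force: [0.8, 0.6, -2.0]
width: 0.267
grasp_force: 68.8
```

```bash
python3 - <<'E'
from h import *
import cv2
o=env.get_obs();print(o["tcp_pos"],o["force"],o["width"])
s=eyes.capture("scene");w=eyes.capture("wrist");t=eyes.capture("top")
np.save("o.npy",[1])
m=np.zeros((600,800,3),np.uint8)
m[:300,:400]=cv2.resize(w[90:390],(400,300)) if 0 else cv2.resize(w[100:300,130:397],(400,300),interpolation=cv2.INTER_CUBIC)
x,y=proj("scene",[*o["tcp_pos"][:2],o["tcp_pos"][2]]).astype(int);print(x,y)
m[:600,400:]=cv2.resize(s[y-60:y+60,x-40:x+40],(400,600),interpolation=cv2.INTER_CUBIC)
x,y=proj("top",o["tcp_pos"]).astype(int);print(x,y)
m[300:,:400]=cv2.resize(t[y-30:y+30,x-40:x+40],(400,300))
cv2.imwrite("pics/f.png",m)
E
```

```text
[ 0.56503622 -0.1707766   0.15675704] [ 0.83775398  0.59861621 -2.02306035] 0.26728897084420417
192 193
306 156
```

View pics/f.png

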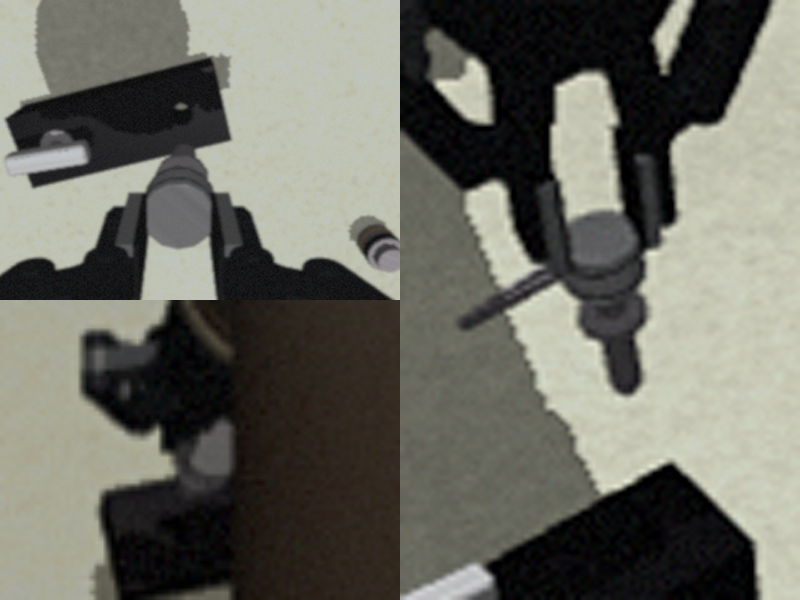

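```bash
python3 - <<'E'
from h import *
def rp(n,u,z): return least_squares(lambda p:proj(n,[*p,z])-u,[.5,0]).x
print(rp("scene",(192,179.2),.186),rp("scene",(196.8,209.5),.116))
c=eyes.get_calibration("wrist")
def pw(p): q=c["K"]@(c["view"]@np.append(p,1))[:3]; return q[:2]/q[2]
print(least_squares(lambda p:pw([*p,.186])-(249.2,241),[.5,-.1]).x,pw([.565,-.17,.116]))
E
```

```text
[ 0.56381052 -0.16774363] [ 0.56227531 -0.16594192]
[ 0.55856858 -0.17061216] [251.87207367 204.37874376]
```

```bash
python3 - <<'E'
from h import *
c=eyes.get_calibration("wrist")
def pw(p): q=c["K"]@(c["view"]@np.append(p,1))[:3]; return q[:2]/q[2]
r=least_squares(lambda p:np.concatenate([pw(p)-(249.2,241),proj("scene",p)-(192,179.2)]),[.56,-.17,.186]);print(r.x,r.fun)
o=env.get_obs();print(o["tcp_pos"],o["width"],o["grasp_force"])
for z in(.166,.176,.186):
    p=np.array([.565,-.1705,z]);print(z,pw(p),proj("scene",p),proj("scene",p-[0,0,.07]), (c["view"]@np.append(p,1))[2])
print("tcp",pw(o["tcp_pos"]),proj("scene",o["tcp_pos"]))
E
```

```text
[ 0.56001739 -0.17048381  0.18365096] [ 0.88205891  0.15344168 -2.54074715  0.67597701]
[ 0.56345223 -0.17024903  0.15408947] 0.26753640574376275 68.80422592163086
0.166 [251.95180046 234.17766625] [192.30852163 189.64073422] [196.63282592 219.66264786] 0.17288744099400202
0.176 [252.14083388 242.18133847] [191.63942175 184.99544159] [196.05096433 215.62301576] 0.16336491475423343
0.186 [252.35326886 251.17583226] [190.95627362 180.25261763] [195.45772242 211.50437462] 0.15384238851446477
tcp [251.53709473 223.53872755] [192.708013   194.51505246]
```

To row units: 0.138 m is 6.9, 0.08 m is 4.

Request:
{"op": "pendant", "data": {
  "moves": [
    {"tx": 0.8,"ty": 1.35,"finger_gap": 0},
    {"tx": 1.6,"ty": 2.65,"finger_gap": 0},
    {"tx": 2.4,"ty": 4,"finger_gap": 0},
    {"tx": 3.2,"ty": 5.25,"finger_gap": 0},
    {"tx": 4,"ty": 6.55,"finger_gap": 0},
    {"tx": 4.8,"ty": 7.9,"finger_gap": 0},
    {"tx": 5.6,"ty": 9.2,"finger_gap": 0},
    {"tx": 6.4,"ty": 10.5,"finger_gap": 0},
    {"tx": 6.9,"ty": 11.35,"tz": 0.5,"finger_gap": 0},
    {"tx": 6.9,"ty": 11.35,"tz": 1,"finger_gap": 0},
    {"tx": 6.9,"ty": 11.35,"tz": 1.5,"finger_gap": 0},
    {"tx": 6.9,"ty": 11.35,"tz": 1.5,"finger_gap": 0},
    {"tx": 6.9,"ty": 11.35,"tz": 1.5,"finger_gap": 0},
    {"tx": 6.9,"ty": 11.35,"tz": 1.5,"finger_gap": 0},
    {"tx": 6.9,"ty": 11.35,"tz": 1.5,"finger_gap": 0},
    {"tx": 6.9,"ty": 11.35,"tz": 1.5,"finger_gap": 0},
    {"tx": 6.9,"ty": 11.35,"tz": 1.5,"finger_gap": 0}
  ]
}}

```text
t: 7.23
tcp_pos: [0.488, 0.0834, 0.1255]
orientation: [[-0.968, 0.252, 0.001], [0.252, 0.968, 0.0], [-0.001, 0.0, -1.0]]
force: [0.1, 1.0, -0.8]
width: 0.273
grasp_force: 68.9
```

```bash
python3 - <<'E'
from h import *
import cv2
o=env.get_obs();print(o["tcp_pos"])
s=eyes.capture("scene");t=eyes.capture("top")
c=eyes.get_calibration("wrist");w=eyes.capture("wrist");np.save("c.npy",np.array(c["view"]));print(env.get_obs()["tcp_pos"])
f=lambda im,x,y,W,H,k:cv2.resize(im[y:y+H,x:x+W],None,fx=k,fy=k,interpolation=cv2.INTER_CUBIC)
x,y=proj("scene",o["tcp_pos"]).astype(int)-(40,40);X,Y=proj("top",o["tcp_pos"]).astype(int)-(40,30)
print(x,y,X,Y)
m=np.zeros((600,800,3),np.uint8);m[:,400:]=f(s,x,y,80,120,5);m[:300,:400]=f(w,200,165,100,75+0,4);m[300:,:400]=f(t,X,Y,80,60,5)
cv2.imwrite("pics/g.png",m)
E
```

```text
[0.48800989 0.08340543 0.12554758]
[0.48783077 0.08369435 0.12540864]
234 96 164 184
```

View pics/g.png

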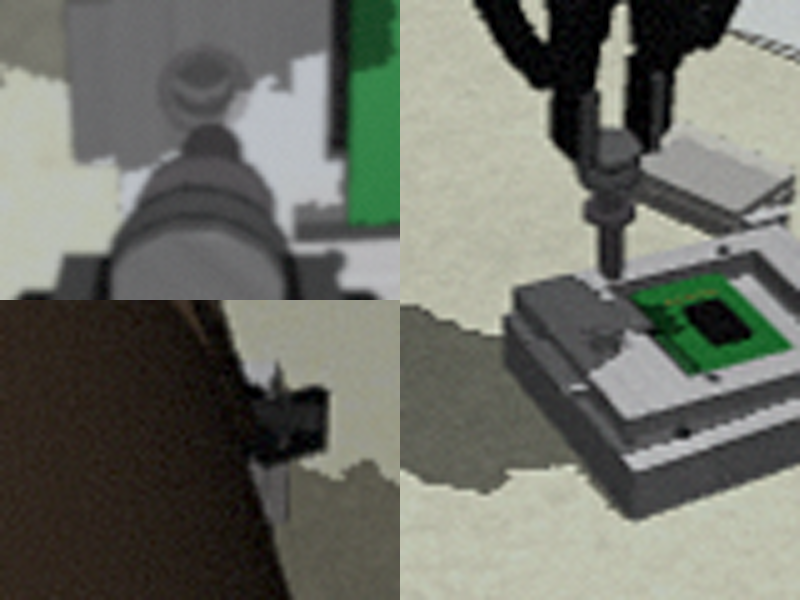

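```bash
python3 - <<'E'
from h import *
c=eyes.get_calibration("wrist");V=np.load("c.npy");K=c["K"]
def pw(p): q=K@(V@np.append(p,1))[:3]; return q[:2]/q[2]
def rw(u,z): return least_squares(lambda p:pw([*p,z])-u,[.48,.08]).x
def rs(u,z): return least_squares(lambda p:proj("scene",[*p,z])-u,[.48,.08]).x
W=lambda x,y:((x+.5)/4-.5+200,(y+.5)/4-.5+165)
S=lambda x,y:((x-399.5)/5-.5+234,(y+.5)/5-.5+96)
t=env.get_obs()["tcp_pos"];z=t[2]-.0408
for n,p in(("hole",rw(W(202,86),.0515)),("tip",rw(W(212,137),z)),("tipaxis exp",pw([t[0],t[1],z])),("expmid knob",pw([t[0],t[1],z+.07])),
 ("S hole",rs(S(607,338),.0515)),("S tip",rs(S(613,276),z)),("S knob",rs(S(615,145),z+.07)),("S collar",rs(S(609,207),z+.038))):print(n,p)
print(t,z)
E
```

```text
hole [0.48581469 0.08360783]
tip [0.48625034 0.0853509 ]
tipaxis exp [251.0838258  201.19343314]
expmid knob [252.13856605 246.04845754]
S hole [0.48769708 0.08726226]
S tip [0.48748466 0.08966571]
S knob [0.48997341 0.08542613]
S collar [0.48754163 0.08559964]
[0.48783077 0.08369435 0.12540864] 0.08460864291119441
```

To row units: 0.005 m is 0.25, 0.043 m is 2.15, 2.5 degrees is 0.625.

Request:
{"op": "pendant", "data": {
  "moves": [
    {"rx": 0.625,"tz": 0.25,"finger_gap": 0},
    {"rx": 0.625,"tz": 0.6,"finger_gap": 0},
    {"rx": 0.625,"tz": 0.9,"finger_gap": 0},
    {"rx": 0.625,"tz": 1.2,"finger_gap": 0},
    {"rx": 0.625,"tz": 1.4,"finger_gap": 0},
    {"rx": 0.625,"tz": 1.6,"finger_gap": 0},
    {"rx": 0.625,"tz": 1.8,"finger_gap": 0},
    {"rx": 0.625,"tz": 2,"finger_gap": 0},
    {"rx": 0.625,"tz": 2.15,"finger_gap": 0},
    {"rx": 0.625,"tz": 2.15,"finger_gap": 0},
    {"rx": 0.625,"tz": 2.15,"finger_gap": 0}
  ]
}}

```text
t: 8.3
tcp_pos: [0.4876, 0.0837, 0.0821]
orientation: [[-0.968, 0.251, -0.011], [0.251, 0.967, -0.042], [0.0, -0.044, -0.999]]
force: [-0.3, -0.4, -1.8]
width: 0.273
grasp_force: 68.9
```

To row units: 0.022 m is 1.1, 0.02 m is 1.

Request:
{"op": "pendant", "data": {
  "moves": [
    {"tz": 0.2,"finger_gap": 0},
    {"tz": 0.4,"finger_gap": 0},
    {"ty": 0.05,"tz": 0.6,"finger_gap": 0},
    {"ty": 0.05,"tz": 0.8,"finger_gap": 0},
    {"ty": 0.05,"tz": 1,"finger_gap": 0},
    {"ty": 0.05,"tz": 1.1,"finger_gap": 0},
    {"ty": 0.05,"tz": 1.1,"finger_gap": 0},
    {"ty": 0.05,"tz": 1.1,"finger_gap": 0}
  ]
}}

```text
t: 8.97
tcp_pos: [0.4876, 0.0837, 0.06]
orientation: [[-0.968, 0.251, -0.011], [0.251, 0.967, -0.042], [0.0, -0.044, -0.999]]
force: [1.0, 0.2, -0.6]
width: 0.274
grasp_force: 68.9
```

To row units: 0.009 m is 0.45, 0.01 m is 0.5.

Request:
{"op": "pendant", "data": {
  "moves": [
    {"tz": 0.15,"finger_gap": 0},
    {"tz": 0.25,"finger_gap": 0},
    {"tz": 0.35,"finger_gap": 0},
    {"tz": 0.45,"finger_gap": 0},
    {"tz": 0.5,"finger_gap": 0},
    {"tz": 0.5,"finger_gap": 0},
    {"tz": 0.5,"finger_gap": 0}
  ]
}}

```text
t: 9.55
tcp_pos: [0.488, 0.0833, 0.0505]
orientation: [[-0.968, 0.251, -0.01], [0.251, 0.967, -0.042], [-0.001, -0.043, -0.999]]
force: [1.2, 0.5, 5.0]
width: 0.275
grasp_force: 69.8
```

To row units: 0.002 m is 0.1, 0.001 m is 0.05.

Request:
{"op": "pendant", "data": {
  "moves": [
    {"tz": 0.05,"finger_gap": 0},
    {"tz": 0.1,"finger_gap": 0},
    {"tz": 0.1,"finger_gap": 0},
    {"tz": 0.1,"finger_gap": 0},
    {"tz": 0.1,"finger_gap": 0}
  ]
}}

```text
t: 9.97
tcp_pos: [0.4884, 0.0833, 0.0501]
orientation: [[-0.968, 0.251, -0.009], [0.251, 0.967, -0.041], [-0.001, -0.042, -0.999]]
force: [-6.1, -2.1, 25.1]
width: 0.274
grasp_force: 72.5
```

Request:
{"op": "pendant", "data": {
  "moves": [
    {"tz": -0.03,"finger_gap": 0},
    {"tz": -0.03,"finger_gap": 0},
    {"tz": -0.03,"finger_gap": 0},
    {"tz": -0.03,"finger_gap": 0},
    {"tz": -0.03,"finger_gap": 0},
    {"tz": -0.03,"finger_gap": 0},
    {"tz": -0.03,"finger_gap": 0},
    {"tz": -0.03,"finger_gap": 0},
    {"tz": -0.03,"finger_gap": 0},
    {"tz": -0.03,"finger_gap": 0},
    {"tz": -0.03,"finger_gap": 0},
    {"tz": -0.03,"finger_gap": 0}
  ]
}}

```text
t: 10.97
tcp_pos: [0.4883, 0.0833, 0.0502]
orientation: [[-0.968, 0.251, -0.009], [0.251, 0.967, -0.042], [-0.001, -0.043, -0.999]]
force: [-4.9, -1.7, 19.2]
width: 0.267
grasp_force: 71.6
```

```bash
python3 - <<'E'
from h import *
import cv2
s=eyes.capture("scene")
cv2.imwrite("pics/h.png",cv2.resize(s[90:210,235:355],(600,600),interpolation=cv2.INTER_CUBIC))
E
```

```text
(no output)
```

View pics/h.png

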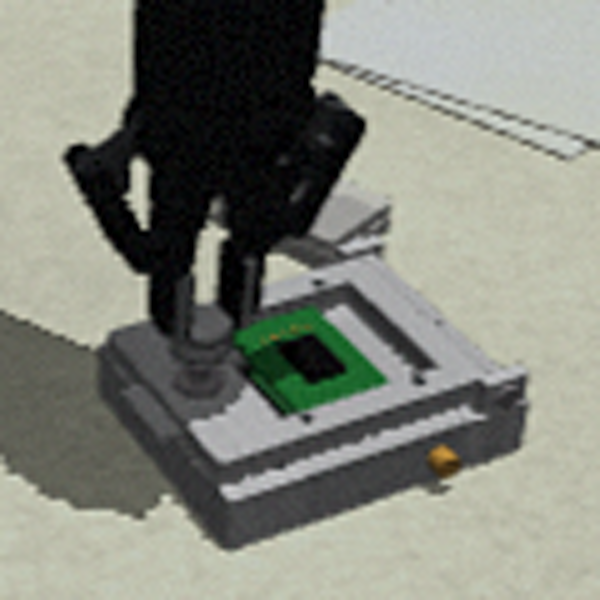

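The picture shows the leaf shut flat on the base. The collar is seated on it at about pixel (200, 380), and the fingers still grip the knob at about (208, 325). The tool reads a steady 19 N.

```bash
python3 -c "
from rig import env, eyes
print(env.sign_off())"
```

```text
the job is handed in; nothing more can be done
None
```

I handed in the job at about 11 s of the 48 s allowed: the leaf is shut, the round-knobbed pin is seated through both holes, and the arm is still gripping it and pressing down with about 19 N; the sign-off gave no verdict.

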